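Set the light box and tuck the stencil under its leaf

TASK

Get the light box ready for tracing: first turn its dial to the third mark (three dots). Then take the steel stencil by its rib and slide its plain edge, flat along the white glass, under the loose hold-down leaf until the edge meets the stop, with the whole width under the leaf and without lifting the leaf, and finish still holding the stencil by its rib, pressed flat on the glass with a push of about 10 N. Leave the other things where they are.

Things in the scene. Friction and masses are not known exactly. Their poses are not given: they have to be found in the camera images.
- lightbox: tracing light box fixed on the table, 300 x 300 mm, its top and glass 40 mm above the table. Origin: centre of its underside. x points away from the robot (towards the leaf), y to the left. Nearest the robot a grey control strip 90 mm deep with the dial; then the white glass; at the far end the leaf and the stop bar
- glass: white glass of the light box, flush with its top, 181 mm along the box's x (from x = -60 mm to the stop bar at x = +121 mm in the box's frame) and 240 mm along y. Origin: centre of its upper face, axes as the light box
- stop_mid (a point): middle of the foot of the stop bar, on the glass, at x = +121 mm, y = 0, height 40 mm in the light box's frame; axes as the light box. The fixed stop face runs along y, 200 mm long, and faces the robot (-x). The leaf covers the 36 mm of glass before it; its up-flared lip reaches some 10 mm farther
- leaf (a joint): angle of the hold-down leaf, rad: 0 lying down, growing as its lip is raised; it falls back by itself. Light dull steel leaf, 180 mm wide along the box's y, centred, hinged just behind the stop face. Lying down, its underside is 8 mm above the glass and its lip flares up to about 15 mm. Over 0.15 rad (7 mm at the lip) counts as lifted
- leaf_lip (a point): middle of the leaf's front edge where the flare begins, 36 mm before the stop, 9 mm above the glass
- dial (a joint): angle of the dial, rad, growing clockwise seen from above. Four click positions: 0 (one dot), 0.5 (two dots), 1.0 (three dots, the wanted one), 1.5 (four dots); light detents, under 0.15 N m. Starts in or near the first or second. Its pointer (white line on the bar grip) points 0.75 rad to the left of the light box's x at 0, and 0.25 rad to the right of it at 1.0
- dial_grip (a point): on the dial's axis, half-way up, 60 mm above the table; at x = -106 mm, y = +75 mm in the light box's frame. Its axes turn with the dial: at joint value 0 they are the light box's; the bar grip lies 0.75 rad counter-clockwise from this point's x. Black bar 44 mm long, 13 mm thick, its top 71 mm above the table, on a round skirt 50 mm across and 8 mm high
- stencil_grip (a point): centre of the stencil's upright aluminium grip rib, half-way up the stencil's 34 mm height (19 mm above the underside); axes as the stencil. The rib is 60 mm long along y, 10 mm thick along x, and stands 30 mm above the plate. The rib's centre is 70 mm from the plain front edge (+x, the edge to be tucked) and 30 mm from the rear edge. Nothing but flat plate before and behind its middle
- edge_left (a point): left (+y) end of the stencil's front edge, at its underside, 2 mm in from the corner; in the stencil's frame 70 mm ahead of, 58 mm left of and 19 mm below stencil_grip
- edge_right (a point): right (-y) end of the stencil's front edge, at its underside, 2 mm in from the corner; 70 mm ahead of, 58 mm right of and 19 mm below stencil_grip
- stencil: loose bare steel stencil plate, 100 mm (x) by 120 mm (y) by 4 mm, about 0.2 kg, with small rectangular cut-outs beside the ends of its rib. Lies on the table left or right of the light box, its front edge roughly away from the robot. Origin: centre of its underside, 20 mm ahead of the rib's centre
- scraper: dark steel scraper plate, flat with one round end, about 135 x 120 x 4 mm, no rib; lies on the table on the opposite side of the light box from the stencil. Origin: near the middle of its underside
- whetstone: grey sharpening stone, 55 x 120 x 20 mm, lying on the table. Origin: centre of its underside
- tape: roll of paper tape lying flat, 52 mm across, 19 mm high. Origin: centre of its underside
- cup: paper cup standing on the table, 72 mm across, 90 mm high. Origin: centre of its underside
- bottle: green drink bottle standing on the table, 64 mm across, 200 mm high. Origin: centre of its underside
- knife: shut utility knife lying on the table, about 150 x 22 x 18 mm, along its x. Origin: near the middle of its underside
- eraser: small white eraser, 22 x 45 x 13 mm, lying on the right part of the light box's control strip. Origin: centre of its underside
Mind the look-alikes: they are no part of the job. Leave any purple or turquoise look-alike of the stencil alone.

How it is judged:
On the way, in this order (a step that is already met when the one before it is completed fails the run):
1. the dial stands at the third mark (value of joint dial between 0.85 and 1.15 rad), for 0.3 s.
2. the stencil's front edge is under the leaf, at the stop, flat on the glass (x of each of edge_left, edge_right in the frame of stop_mid above -0.007 m and z of edge_left in the frame of stop_mid between -0.004 and 0.005 m and z of edge_right in the frame of stop_mid between -0.004 and 0.005 m and y of edge_left in the frame of stop_mid below 0.09 m and y of edge_right in the frame of stop_mid above -0.09 m and angle between stencil_grip's own z axis and vertical below 0.04 rad and value of joint leaf below 0.06 rad), for 0.2 s.
At the end, for the whole second after the job is handed in: Dial within 0.15 rad of the third mark; both ends of the front edge within 7 mm of the stop and 5 mm of the glass, under the leaf's width; stencil flat (0.04 rad), at rest; leaf down (under 0.06 rad); fingers still on the stencil (over 3 N), which bears on the glass with 5 to 30 N (all of step 1 and all of step 2 and contact force between stencil and glass between 5 and 30 N and contact force between the fingers and stencil above 3 N and linear speed of stencil below 0.02 m/s); the arm keeps its last pose, push and grip.
It fails at once if the leaf is lifted by more than 0.15 rad (value of joint leaf above 0.15 rad).
It fails at once if another thing is moved by more than 30 mm (distance of any of scraper, whetstone, tape, cup, bottle, knife, eraser from where it was at the start of the episode above 0.03 m).
It also fails if it takes over 51 s, if anything falls off the work surface, if the arm or the gripper's body presses on something with over 40 N, if the wrist force passes 120 N, or if a joint passes its speed limit or range.

ROBOT

A 7-joint arm with a two-finger parallel gripper is mounted at the origin on the work surface. World frame = base frame: x ahead of the robot, y to its left, z up, the work surface at z = 0. Lengths are in m, angles in rad, forces in N, time in s.
With the tool pointing down it reaches from about 0.35 to 0.9 m from the base axis. Payload 8.1 kg.
Tool frame: the origin (TCP) lies midway between the tips of the shut fingers; the grasp point (between the pads) lies 19 mm behind it (arm.pinch_z is the distance from the TCP to the grasp point, in m); z points along the fingers, y is the direction in which the jaws open and shut (so a half turn about z gives the same grasp; the last joint's range is limited). The gripper opens to 92 mm and grips with 3 to 60 N. Pads are 19 mm wide; open, the fingers measure 130 mm over their backs; the gripper's body (75 mm by 190 mm) begins 47 mm behind the grasp point.
Start: joints at [1.2, 0.434, 0.025, 1.573, -0.012, 1.134, -0.075], TCP at [0.165, -0.603, 0.227] pointing down, gripper open.
Joint ranges: [-2.62, 2.62], [-0.44, 2.09], [-1.27, 1.32], [0.08, 2.57], [-1.32, 4.46], [0.12, 2], [-2.74, 2.74]. Speed limits (rad/s): [2.22, 2.22, 3.01, 3.01, 3.14, 3.14, 3.14].

INTERFACE

Orientations are given as a rotation vector (axis times angle).
In Python, from cell import arm, eyes gives the robot as it stands.
- The arm moves only by the tool apply_moves, never from a script. Its argument "targets" is one flat list of numbers, 5 for each row, row after row: the closure, from 0 (fully open) to 1 (shut), then the shift along the tool's x, y, z each as a share of 40 cm, from -1 to 1, then the turn about the tool's z as a share of pi/2 rad, from -1 to 1. A call has 1 to 20 rows; each row shifts and turns the commanded pose from where the row before left it, along the tool's axes as they then stand; what a row does not reach is not made up. A row lasts 1/8 s, in which the tool goes at most 62.5 mm and 10.7 degrees, less where a joint would pass 70% of its speed; a pose out of reach is approached as far as the arm can. A call with a number of a shift or a turn outside -1 to 1 is refused whole. A call with a gripper value outside its range is refused whole. The fingers move at their own pace and stop on an object; "grip_force" is the grip in N (left out, the last holds). Time passes only in rows, so rows that do not move let the fingers close. It gives the time, the measured TCP pose, the force and the opening at its end, in the units of the state.
- arm.observe(): the state, without advancing time (a new reading comes with each control period).
- eyes.get_image(name): name is "scene" or "top" or "wrist"; returns the picture (420x560x3 uint8, red, green, blue); there is no depth.
- eyes.camera_params(name): a dict with "camera_matrix" (3x3 intrinsics, pixels), "xyz" and "attitude" of the camera in the world; the wrist camera has in their place "hand_eye" (4x4, takes a point from camera to tool coordinates, whose origin is the TCP and whose axes are the flange's). Camera axes: x right, y down, z forward; pixel columns grow to the right and rows downward; lengths in m; the calibration is good to about 2 mm. A picture is of the moment at which its call begins: read the wrist's pose just before it. camera_params takes no time and is no camera call.
- arm.sign_off(): hands the job in, once; it reports no verdict.
The state is a dict: "clock": time; "joints": joint angles; "dq": joint speeds; "joint_efforts": joint torques, N m; "position": TCP position; "ee_rot": TCP orientation; "force": force on the tool from outside, world axes, zero at the start; "ft_torque": the same for the moment, N m; "width": opening from 0.0 (shut) to 1.0 (fully open).
Only numpy, scipy, OpenCV 4.12 (cv2) and the standard library are available. Lean on these libraries where they do the work, as an engineer would, in place of code of your own. Each camera call takes 0.05 s, during which the arm holds its last target.

## Working session

There is one attempt and no reset: what is moved stays moved. The work goes in short steps, Python scripts to look and compute and a tool call to move; the robot and the scene stay as the last step left them, time stands still between calls to the robot, and variables do not carry over. Pictures are saved under pics/ and viewed, and the job is handed in when it is done.

Besides the shell and the picture viewer there is one more tool, called after "Call:" by a JSON object that holds its "name" and its "arguments", one argument or row to a line. apply_moves: Moves the arm, as the interface text tells. Its arguments: {"type":"object","properties":{"targets":{"type":"array"},"grip_force":{"type":"number"}},"required":["targets"]}

```bash
mkdir -p pics; ls
python3 - <<'E'
from cell import arm, eyes
import cv2
print(arm.observe())
for n in ["scene","top","wrist"]:
    im=eyes.get_image(n); cv2.imwrite(f"pics/{n}0.png",im[:,:,::-1]); print(n,eyes.camera_params(n))
E
```

```text
pics
{'clock': 0.0, 'joints': array([ 1.20040426,  0.43518175,  0.02496462,  1.57409454, -0.01162595,
        1.13397768, -0.07509412]), 'dq': array([ 1.83682199e-05, -1.13102114e-04,  1.80471819e-04,  1.57339527e-03,
        1.21113945e-04, -1.25227396e-05, -2.87082142e-04]), 'joint_efforts': array([-1.52838138e-04, -6.67858243e+01,  9.84452069e-01, -3.14456141e+01,
       -6.06998219e-02,  4.28040465e-02,  1.64003327e-04]), 'position': array([ 0.16520213, -0.60224976,  0.22597146]), 'ee_rot': array([-3.11201668e+00, -4.19088153e-01,  4.88875757e-04]), 'force': array([-0.14104416, -0.05175547,  0.44923684]), 'ft_torque': array([ 0.04057121, -0.00533236, -0.06553832]), 'width': 0.9988972632503224}
scene {'camera_matrix': array([[447.55008711,   0.        , 278.10216874],
       [  0.        , 447.55008711, 212.19001991],
       [  0.        ,   0.        ,   1.        ]]), 'xyz': array([ 1.34363109, -0.47933509,  0.71650262]), 'attitude': array([-1.95305691, -1.06348673,  0.55743347])}
top {'camera_matrix': array([[537.62437153,   0.        , 285.97247927],
       [  0.        , 537.62437153, 211.08889187],
       [  0.        ,   0.        ,   1.        ]]), 'xyz': array([0.28672719, 0.04708147, 1.7799273 ]), 'attitude': array([-2.1271569 ,  2.1725785 , -0.14652785])}
wrist {'camera_matrix': array([[337.94748502,   0.        , 289.25049386],
       [  0.        , 337.94748502, 204.07455118],
       [  0.        ,   0.        ,   1.        ]]), 'hand_eye': array([[ 1.00243034e-04, -9.57673929e-01, -2.87855234e-01,
         7.80976116e-02],
       [ 9.99999994e-01,  1.10506295e-04, -1.94054642e-05,
         1.30997528e-03],
       [ 5.03939225e-05, -2.87855230e-01,  9.57673934e-01,
        -1.58502503e-01],
       [ 0.00000000e+00,  0.00000000e+00,  0.00000000e+00,
         1.00000000e+00]])}
```

View pics/top0.png

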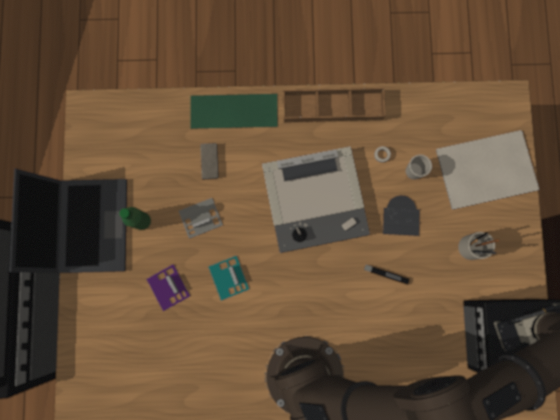

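View pics/scene0.png

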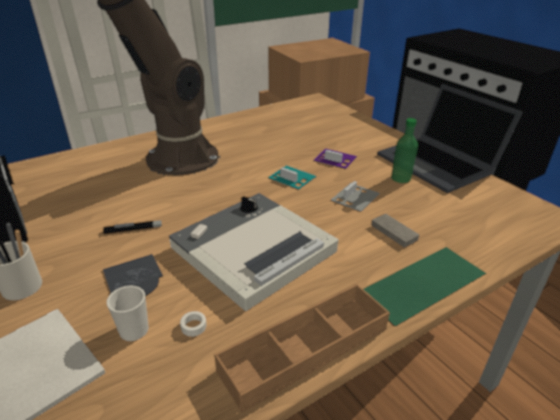

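View pics/wrist0.png

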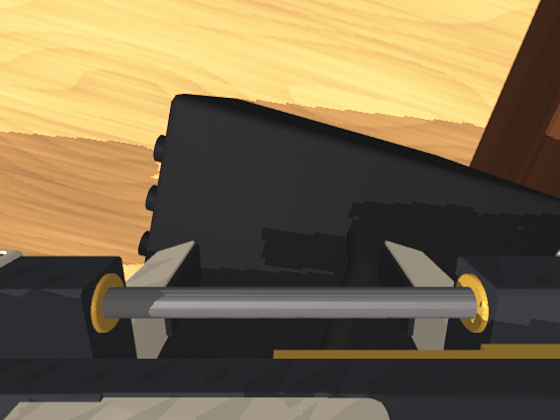

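Candidates for the stencil in top view: grey steel plate with rib (202,218), purple look-alike (169,287), turquoise look-alike (230,278), dark scraper with no rib (401,215). I choose (202,218) and check it in a close crop.

```bash
cat > h.py <<'E'
import numpy as np, cv2
from scipy.spatial.transform import Rotation as R
from cell import arm, eyes
def cam(name, st=None):
    p=eyes.camera_params(name); K=p["camera_matrix"]
    if name=="wrist":
        T=np.eye(4); T[:3,:3]=R.from_rotvec(st["ee_rot"]).as_matrix(); T[:3,3]=st["position"]
        T=T@p["hand_eye"]; return K,T[:3,:3],T[:3,3]
    return K,R.from_rotvec(p["attitude"]).as_matrix(),p["xyz"]
def proj(c,P):
    K,Rm,t=c; q=(np.atleast_2d(P)-t)@Rm; q=q@K.T; return q[:,:2]/q[:,2:]
def unproj(c,uv,z):
    K,Rm,t=c; uv=np.atleast_2d(uv); d=np.c_[uv,np.ones(len(uv))]@np.linalg.inv(K).T@Rm.T
    s=(z-t[2])/d[:,2]; return t+d*s[:,None]
def crop(im,x0,y0,w,h,s,fn):
    cv2.imwrite(fn,cv2.resize(im[y0:y0+h,x0:x0+w,::-1],None,fx=s,fy=s,interpolation=cv2.INTER_CUBIC))
E
python3 - <<'E'
import cv2
from h import crop
im=cv2.imread("pics/top0.png")[:,:,::-1]
crop(im,250,140,130,120,6,"pics/box.png")
crop(im,170,190,70,60,10,"pics/st.png")
E
```

```text
(no output)
```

View pics/box.png

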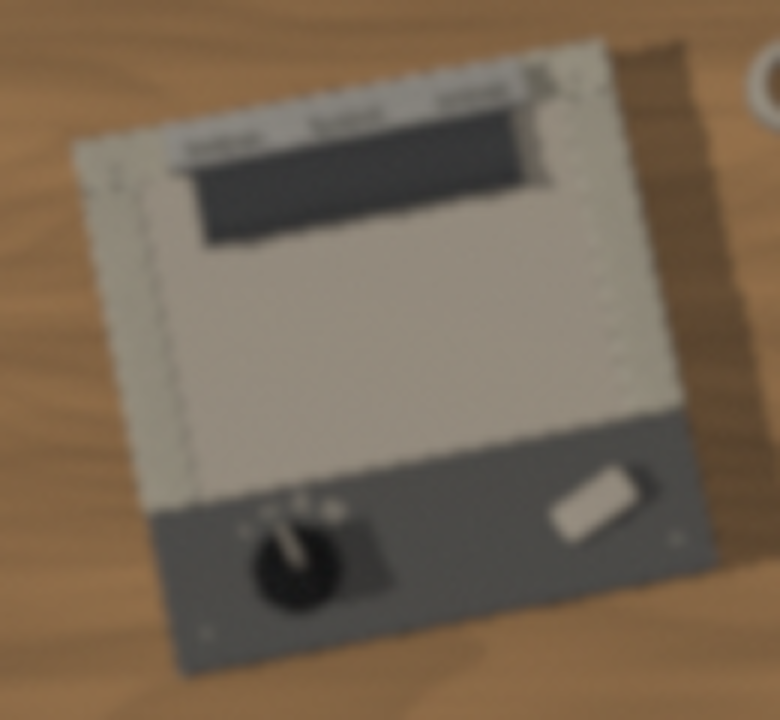

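View pics/st.png

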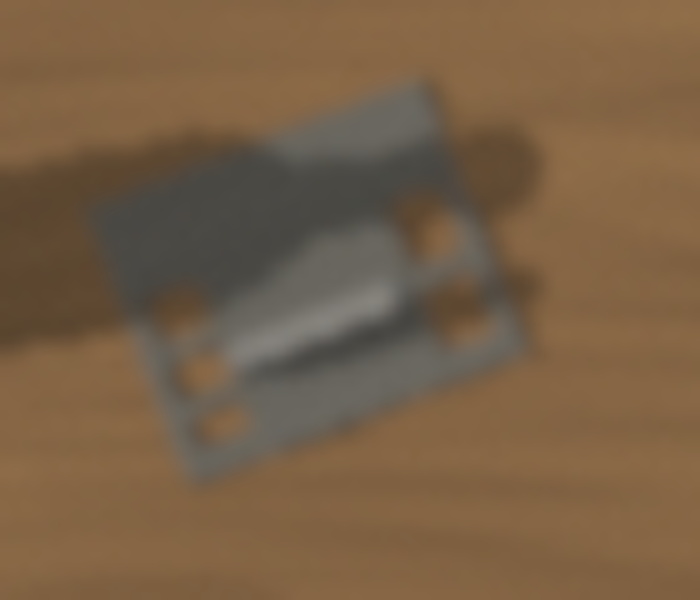

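The crop shows the grey steel plate with its rib; the far edge (crop 95,208 to 428,82) is plain. The dial pointer points between the second and third dots. I'll fit the poses.

```bash
cat >> h.py <<'E'
def fit(obj,w):
    # 2D rigid fit obj->w
    o=obj-obj.mean(0); v=w[:,:2]-w[:,:2].mean(0)
    a=np.arctan2((o[:,0]*v[:,1]-o[:,1]*v[:,0]).sum(),(o*v).sum())
    Rm=np.array([[np.cos(a),-np.sin(a)],[np.sin(a),np.cos(a)]])
    t=w[:,:2].mean(0)-Rm@obj.mean(0); return a,t,w[:,:2]-(obj@Rm.T+t)
E
python3 - <<'E'
from h import *
c=cam("top")
def px(l,x0,y0,s): return (np.array(l)+.5)/s-.5+[x0,y0]
b=unproj(c,px([(75,145),(605,40),(715,570),(182,675)],250,140,6),.04)
o=np.array([(.15,.15),(.15,-.15),(-.15,-.15),(-.15,.15)])
a,t,r=fit(o,b); print("box",a,t,r*1000)
Rb=np.array([[np.cos(a),-np.sin(a)],[np.sin(a),np.cos(a)]])
d=Rb@[-.106,.075]+t; print("dial",d,"stop",Rb@[.121,0]+t)
p=unproj(c,px([(300,568),(278,522)],250,140,6),.071); print(p)
v=p[1]-d.tolist()[0:1]*0 if 0 else p[1]-p[0]; pa=np.arctan2(v[1],v[0]); print("ptr rel box left",pa-a,"dial",.75-(pa-a))
s=unproj(c,px([(95,208),(428,82),(530,345),(198,482)],170,190,10),.004)
os=np.array([(.07,.06),(.07,-.06),(-.03,-.06),(-.03,.06)])
a,t,r=fit(os,s); print("stencil rib",a,t,r*1000)
print("rib", unproj(c,px([(235,355),(395,295)],170,190,10),.034))
E
```

```text
box 0.1735763819493237 [ 0.56576967 -0.05068861] [[-1.24988272 -1.09045585]
 [ 0.01525191  0.17766282]
 [ 0.03724969  3.49410078]
 [ 1.19738112 -2.58130775]]
dial [0.44840953 0.00487755] stop [ 0.68495145 -0.02979117]
[[0.44690338 0.00436684 0.071     ]
 [0.47173211 0.01548144 0.071     ]]
ptr rel box left 0.24732230670493974 dial 0.5026776932950603
stencil rib 0.3605148635554987 [0.49767349 0.32304609] [[-3.00012623e-01 -1.06507968e+00]
 [-2.40944337e+00 -1.50565028e-03]
 [ 1.85912440e+00  1.56106677e+00]
 [ 8.50331597e-01 -4.94481440e-01]]
rib [[0.48790746 0.35074457 0.034     ]
 [0.50655205 0.29842433 0.034     ]]
```

```bash
cat >> h.py <<'E'
def tool(st):
    M=R.from_rotvec(st["ee_rot"]).as_matrix(); return M,np.arctan2(M[1,0],M[0,0])
def go(st,target,yaw=None):
    """shift in tool axes (share of 40cm), turn about tool z (share of pi/2) modulo half turn"""
    M,y=tool(st); s=M.T@(np.array(target)-st["position"])/.4
    out=dict(shares=s.round(4),dist=np.linalg.norm(s)*.4,yaw=y)
    if yaw is not None:
        d=-(yaw-y); out["turn"]=[round(((d+k*np.pi+np.pi)%(2*np.pi)-np.pi)/(np.pi/2),4) for k in (0,1)]
    return out
E
python3 - <<'E'
from h import *
st=arm.observe(); print(tool(st)); print(go(st,[.448,.005,.20],.42))
print(go(st,[.448,.005,.20],.36+np.pi/2))
E
```

```text
(array([[ 9.64389796e-01,  2.64484706e-01, -4.00829718e-04],
       [ 2.64484994e-01, -9.64389152e-01,  1.11830467e-03],
       [-9.07813514e-05, -1.18449505e-03, -9.99999294e-01]]), np.float64(0.26766986197770604))
{'shares': array([ 1.0834, -1.2773,  0.0668]), 'dist': np.float64(0.6704871577938022), 'yaw': np.float64(0.26766986197770604), 'turn': [np.float64(-0.097), np.float64(1.903)]}
{'shares': array([ 1.0834, -1.2773,  0.0668]), 'dist': np.float64(0.6704871577938022), 'yaw': np.float64(0.26766986197770604), 'turn': [np.float64(-1.0588), np.float64(0.9412)]}
```

Call:
{"name": "apply_moves", "arguments": {
  "targets": [0, 0.077, -0.091, 0, 0, 0, 0.077, -0.091, 0, 0, 0, 0.077, -0.091, 0, 0, 0, 0.077, -0.091, 0, 0, 0, 0.077, -0.091, 0, 0, 0, 0.077, -0.091, 0, 0, 0, 0.077, -0.091, 0, 0, 0, 0.077, -0.091, 0, 0, 0, 0.077, -0.091, 0, 0, 0, 0.077, -0.091, 0, 0, 0, 0.077, -0.091, 0, 0, 0, 0.077, -0.091, 0, 0, 0, 0.077, -0.091, 0.03, 0, 0, 0.077, -0.091, 0.03, -0.097, 0, 0, 0, 0, 0, 0, 0, 0, 0, 0]
}}

```text
clock: 2.15
position: [0.446, 0.0023, 0.2025]
ee_rot: [3.073, 0.654, -0.002]
force: [-0.6, 0.1, -0.1]
width: 0.999
```

Run:
```python
from h import *
st=arm.observe(); im=eyes.get_image("wrist"); cv2.imwrite("pics/w1.png",im[:,:,::-1]); np.save("st1.npy",st,allow_pickle=True)
print(st["position"],tool(st)[1],st["joints"],go(st,[.448,.005,.20],.42))
c=cam("wrist",st); print(proj(c,[[.448,.005,.071],[.472,.0155,.071]]))
```

```text
[0.44599259 0.00229987 0.20250185] 0.41920371267126244 [ 0.28555146  0.21149035 -0.47726677  1.98919478  0.11753236  0.96819681
 -1.40109601] {'shares': array([ 0.0073, -0.0041,  0.0062]), 'dist': np.float64(0.004192803189779277), 'yaw': np.float64(0.41920371267126244), 'turn': [np.float64(-0.0005), np.float64(1.9995)]}
[[285.90852272 190.73614307]
 [286.03110132 161.33453177]]
```

View pics/w1.png

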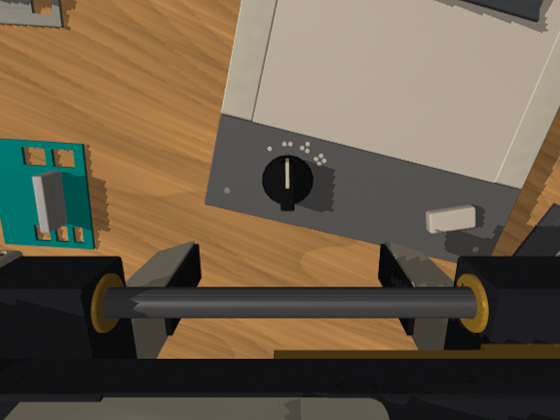

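The dial bar runs from (287,155) to (288,210), pointing at the two dots (287,144), so it is in the second position.

Run:
```python
from h import *
st=np.load("st1.npy",allow_pickle=True).item(); c=cam("wrist",st)
print(unproj(c,[[287.5,157],[288,210]],.071)); print(unproj(c,[[263,180],[313,180]],.048),unproj(c,[[288,159],[288,205]],.048))
p=unproj(c,[[220,115],[521,188]],.04); v=p[0]-p[1]; print(p, np.linalg.norm(v), np.arctan2(-v[0],v[1]))
print(go(st,[.448,.005,.054],.42))
```

```text
[[ 0.47594394  0.01586369  0.071     ]
 [ 0.43238521 -0.00396692  0.071     ]]
[[ 0.44322243  0.02684953  0.048     ]
 [ 0.46249887 -0.01638931  0.048     ]] [[ 0.47110496  0.01333843  0.048     ]
 [ 0.4302491  -0.00482033  0.048     ]]
[[ 0.48156629  0.08639933  0.04      ]
 [ 0.5366464  -0.20678261  0.04      ]] 0.29831102453837977 0.18570540235193586
{'shares': array([ 0.0077, -0.0041,  0.3712]), 'dist': np.float64(0.148539959090989), 'yaw': np.float64(0.41920371267126244), 'turn': [np.float64(-0.0005), np.float64(1.9995)]}
```

Call:
{"name": "apply_moves", "arguments": {
  "targets": [0, 0.019, 0, 0.08, 0, 0, 0, 0, 0.1, 0, 0, 0, 0, 0.1, 0, 0, 0, 0, 0.06, 0, 0, 0, 0, 0.031, 0, 0, 0, 0, 0, 0, 1, 0, 0, 0, 0, 1, 0, 0, 0, 0, 1, 0, 0, 0, 0, 1, 0, 0, 0, 0, 1, 0, 0, 0, 0, 1, 0, 0, 0, 0],
  "grip_force": 20
}}

```text
clock: 3.7
position: [0.4533, 0.0059, 0.0543]
ee_rot: [3.072, 0.655, -0.0]
force: [0.0, -0.3, 0.4]
width: 0.394
```

Call:
{"name": "apply_moves", "arguments": {
  "targets": [1, 0, 0, 0, 0, 1, 0, 0, 0, 0, 1, 0, 0, 0, 0, 1, 0, 0, 0, 0, 1, 0, 0, 0, 0]
}}

```text
clock: 4.32
position: [0.4527, 0.0073, 0.0543]
ee_rot: [-3.071, -0.657, 0.001]
force: [-3.8, 5.0, 2.2]
width: 0.138
```

Call:
{"name": "apply_moves", "arguments": {
  "targets": [1, 0, 0, 0, 0.053, 1, 0, 0, 0, 0.053, 1, 0, 0, 0, 0.053, 1, 0, 0, 0, 0.053, 1, 0, 0, 0, 0.053, 1, 0, 0, 0, 0.053, 1, 0, 0, 0, 0, 1, 0, 0, 0, 0, 1, 0, 0, 0, 0]
}}

```text
clock: 5.45
position: [0.4525, 0.0064, 0.0542]
ee_rot: [-3.139, 0.12, 0.002]
force: [-4.0, 3.5, 4.1]
width: 0.139
```

Run:
```python
from h import *
st=arm.observe(); print(tool(st)[1],st["force"],st["ft_torque"],st["width"])
```

```text
-0.07662385336572375 [-4.00689232  3.52109621  4.08730477] [ 0.88624488  1.07170161 -0.00598444] 0.1389754340718129
```

Call:
{"name": "apply_moves", "arguments": {
  "targets": [0, 0, 0, 0, 0, 0, 0, 0, 0, 0, 0, 0, 0, 0, 0, 0, 0, 0, 0, 0, 0, 0, 0, -0.1, 0, 0, 0, 0, -0.14, 0, 0, 0, 0, -0.14, 0, 0, 0, 0, -0.06, 0, 0, 0, 0, 0, 0]
}}

```text
clock: 6.58
position: [0.4545, 0.0059, 0.2321]
ee_rot: [-3.139, 0.125, -0.007]
force: [-0.7, -0.8, -0.2]
width: 0.995
```

Run:
```python
from h import *
st=arm.observe(); im=eyes.get_image("wrist"); cv2.imwrite("pics/w2.png",im[:,:,::-1]); np.save("st2.npy",st,allow_pickle=True)
print(st["position"],tool(st)[1],st["joints"],st["force"],st["width"]);print(go(st,[.498,.323,.2],.36+np.pi/2))
```

```text
[0.45451202 0.00590061 0.23212184] -0.07960777379151499 [ 0.15753283  0.1738037  -0.33051853  1.94158106  0.06639261  1.03228145
 -1.85261085] [-0.69399331 -0.80780501 -0.20734597] 0.9948140740407916
{'shares': array([ 0.045 , -0.7989,  0.0807]), 'dist': np.float64(0.321675361755389), 'yaw': np.float64(-0.07960777379151499), 'turn': [np.float64(-1.2799), np.float64(0.7201)]}
```

View pics/w2.png

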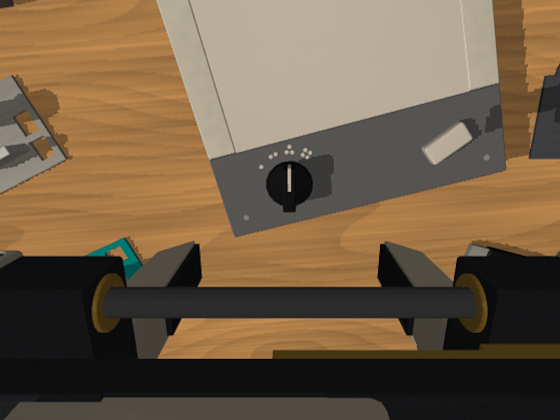

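The pointer (289,165) points at the three dots (289,150), so the dial is at the third mark. On to the stencil.

Call:
{"name": "apply_moves", "arguments": {
  "targets": [0, 0, 0, 0, -0.116, 0, 0, 0, 0, -0.116, 0, 0, 0, 0, -0.116, 0, 0, 0, 0, -0.116, 0, 0, 0, 0, -0.116, 0, 0, 0, 0, -0.116, 0, 0, 0, 0, -0.116, 0, 0, 0, 0, -0.116, 0, 0, 0, 0, -0.116, 0, 0, 0, 0, -0.116, 0, 0, 0, 0, -0.116, 0, 0, 0, 0, 0, 0, 0, 0, 0, 0]
}}

```text
clock: 8.25
position: [0.4529, 0.0058, 0.2295]
ee_rot: [-1.8, -2.573, 0.001]
force: [-0.5, 1.2, 0.0]
width: 0.996
```

Call:
{"name": "apply_moves", "arguments": {
  "targets": [0, 0.1, 0.054, 0, 0, 0, 0.1, 0.054, 0, 0, 0, 0.1, 0.054, 0, 0, 0, 0.1, 0.054, 0, 0, 0, 0.1, 0.054, 0, 0, 0, 0.1, 0.054, 0, 0, 0, 0.1, 0.054, 0, 0, 0, 0, 0, 0, 0, 0, 0, 0, 0, 0]
}}

```text
clock: 9.38
position: [0.4978, 0.3204, 0.2297]
ee_rot: [1.797, 2.577, -0.002]
force: [-0.4, -0.5, 0.2]
width: 0.997
```

Run:
```python
from h import *
st=arm.observe(); im=eyes.get_image("wrist"); cv2.imwrite("pics/w3.png",im[:,:,::-1]); np.save("st3.npy",st,allow_pickle=True)
print(st["position"],tool(st)[1],st["joints"],st["force"],st["width"]);print(go(st,[.498,.323,.2],.36+np.pi/2))
c=cam("wrist",st); print(proj(c,[[.498,.323,.034]]))
```

```text
[0.49783835 0.32044083 0.22965953] 1.9234723099840862 [-0.20430801  0.46453477 -0.66253001  1.6100799   0.30370739  1.17363275
 -0.58169826] [-0.38753847 -0.47953079  0.18296371] 0.996992097919963
{'shares': array([0.0059, 0.0027, 0.0741]), 'dist': np.float64(0.02977017208628438), 'yaw': np.float64(1.9234723099840862), 'turn': [np.float64(-0.0047), np.float64(1.9953)]}
[[290.41445652 175.12337239]]
```

View pics/w3.png

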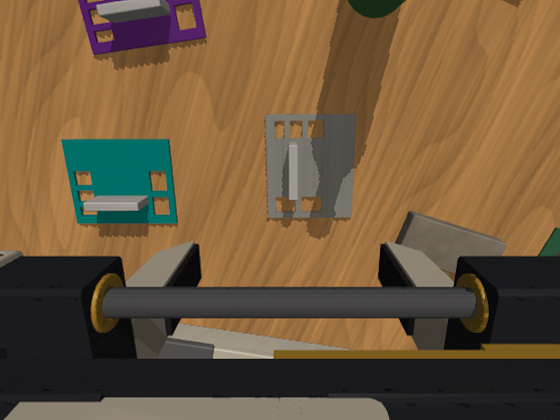

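The grey stencil is at (310,165), plain edge to the right (355,114 to 352,219), rib at (293,145 to 199). I'll crop for detail.

Run:
```python
from h import *
im=cv2.imread("pics/w3.png")[:,:,::-1]; crop(im,255,105,110,120,5,"pics/w3c.png")
```

```text
(no output)
```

View pics/w3c.png

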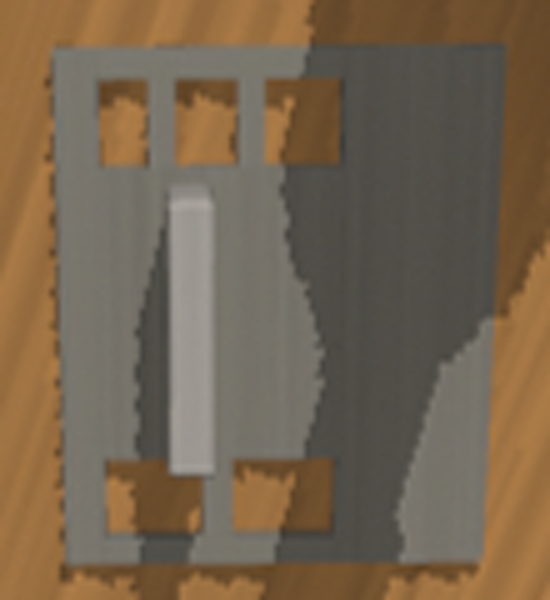

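Run:
```python
from h import *
st=np.load("st3.npy",allow_pickle=True).item(); c=cam("wrist",st)
def px(l,x0,y0,s): return (np.array(l)+.5)/s-.5+[x0,y0]
s=unproj(c,px([(505,45),(482,563),(67,563),(53,47)],255,105,5),.004)
os=np.array([(.07,.06),(.07,-.06),(-.03,-.06),(-.03,.06)])
a,t,r=fit(os,s); print("stencil rib",a,t,r*1000)
p=unproj(c,px([(192,200),(192,472)],255,105,5),.034);print("rib",p,p.mean(0),np.linalg.norm(p[1]-p[0]))
v=p[0]-p[1];print(np.arctan2(-v[0],v[1]))
g=.5*(t+p.mean(0)[:2]);print(g,go(st,[*g,.018],a+np.pi/2))
```

```text
stencil rib 0.3591696587329563 [0.49953909 0.32589559] [[-0.44849873 -0.28586516]
 [ 0.06866469 -0.26525632]
 [ 0.22383844  0.39289489]
 [ 0.15599561  0.15822659]]
rib [[0.48933677 0.35421304 0.034     ]
 [0.50981103 0.29914575 0.034     ]] [0.4995739  0.32667939 0.034     ] 0.05875032842864633
0.35596610363605113
[0.49955649 0.32628749] {'shares': array([0.0127, 0.0097, 0.5291]), 'dist': np.float64(0.21174723570996543), 'yaw': np.float64(1.9234723099840862), 'turn': [np.float64(-0.0041), np.float64(1.9959)]}
```

Call:
{"name": "apply_moves", "arguments": {
  "targets": [0, 0.013, 0.01, 0.12, -0.004, 0, 0, 0, 0.13, 0, 0, 0, 0, 0.13, 0, 0, 0, 0, 0.1, 0, 0, 0, 0, 0.05, 0, 0, 0, 0, 0, 0, 1, 0, 0, 0, 0, 1, 0, 0, 0, 0, 1, 0, 0, 0, 0, 1, 0, 0, 0, 0, 1, 0, 0, 0, 0, 1, 0, 0, 0, 0, 1, 0, 0, 0, 0, 1, 0, 0, 0, 0, 1, 0, 0, 0, 0, 1, 0, 0, 0, 0, 1, 0, 0, 0, 0, 1, 0, 0, 0, 0],
  "grip_force": 45
}}

```text
clock: 11.68
position: [0.4999, 0.3271, 0.0182]
ee_rot: [-1.787, -2.584, 0.0]
force: [-0.2, -0.6, -0.2]
width: 0.105
```

Run:
```python
from h import *
st=arm.observe(); im=eyes.get_image("wrist"); cv2.imwrite("pics/w4.png",im[:,:,::-1])
print(st["position"],tool(st)[1],st["force"],st["ft_torque"],st["width"]*92)
```

```text
[0.49991935 0.32713886 0.01824357] 1.9312322209093111 [-0.15462014 -0.64987085 -0.15073648] [-0.05499053 -0.02137746  0.00806476] 9.642351859832779
```

View pics/w4.png

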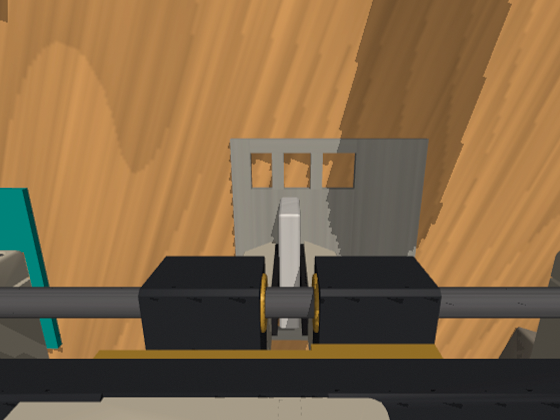

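Run:
```python
from h import *
P={"st1":([(220,115),(206,204),(521,188)],[(-.06,.15),(-.15,.15),(-.06,-.15)]),
"st2":([(210,160),(236,236),(506,170),(499,84)],[(-.06,.15),(-.15,.15),(-.15,-.15),(-.06,-.15)])}
W=[];O=[]
for k,(uv,o) in P.items():
    c=cam("wrist",np.load(k+".npy",allow_pickle=True).item())
    w=unproj(c,uv,.04); a,t,r=fit(np.array(o),w); print(k,a,t,(r*1000).round(1))
    d={"st1":(288,182),"st2":(289,184)}[k]; print("dial skirt",unproj(c,d,.048))
    W.append(w);O+=o
a,t,r=fit(np.array(O),np.vstack(W));print(a,t)
Rb=np.array([[np.cos(a),-np.sin(a)],[np.sin(a),np.cos(a)]])
print("dial",Rb@[-.106,.075]+t,"stop",Rb@[.121,0]+t, "rib at edge -60", Rb@[.121-.13,0]+t)
st=arm.observe(); print(go(st,[*(Rb@[.121-.14,0]+t),.16],a+np.pi/2))
```

```text
st1 0.18400774558780622 [ 0.56730875 -0.04911679] [[-1.  -0.3]
 [ 1.8 -1.3]
 [-0.8  1.6]]
dial skirt [[0.44943191 0.0050897  0.048     ]]
st2 0.17511779032044616 [ 0.5669665  -0.04950793] [[-0.7 -1. ]
 [ 1.4 -1.9]
 [ 0.6  1.5]
 [-1.3  1.3]]
dial skirt [[0.45083372 0.0064778  0.048     ]]
0.17852074689526903 [ 0.56699976 -0.04936867]
dial [0.44936632 0.00561654] stop [ 0.68607676 -0.02788222] rib at edge -60 [ 0.5581428  -0.05096684]
{'shares': array([-0.9314, -0.2218, -0.3542]), 'dist': np.float64(0.4083315032487355), 'yaw': np.float64(1.9311995091141632), 'turn': [np.float64(0.1158), np.float64(-1.8842)]}
```

Call:
{"name": "apply_moves", "arguments": {
  "targets": [1, 0, 0, -0.06, 0, 1, 0, 0, -0.1, 0, 1, 0, 0, -0.12, 0, 1, 0, 0, -0.075, 0, 1, -0.105, -0.025, 0, 0, 1, -0.118, -0.028, 0, 0, 1, -0.118, -0.028, 0, 0, 1, -0.118, -0.028, 0, 0, 1, -0.118, -0.028, 0, 0, 1, -0.118, -0.028, 0, 0, 1, -0.118, -0.028, 0, 0, 1, -0.118, -0.029, 0, 0, 1, 0, 0, 0, 0.058, 1, 0, 0, 0, 0.058, 1, 0, 0, 0, 0, 1, 0, 0, 0, 0]
}}

```text
clock: 13.72
position: [0.5481, -0.0525, 0.1603]
ee_rot: [-2.012, -2.413, 0.0]
force: [0.7, 0.2, -1.0]
width: 0.102
```

Run:
```python
from h import *
st=arm.observe(); 
for n in ("wrist","scene","top"):
  im=eyes.get_image(n); cv2.imwrite(f"pics/{n}5.png",im[:,:,::-1]); 
np.save("st5.npy",st,allow_pickle=True)
print(st["position"],tool(st)[1],st["force"],st["ft_torque"],st["width"]*92, st["joints"])
c=cam("wrist",st); print("stop ends",proj(c,[[.68608-.1*.1776,-.0279+.0984,.04],[.68608+.1*.1776,-.0279-.0984,.04]]))
```

```text
[ 0.5481407  -0.05245345  0.16026641] 1.7513899482069963 [ 0.68862636  0.17603858 -0.99523685] [-0.00772333 -0.08335066 -0.01836515] 9.419556712174694 [ 0.41893006  0.44752294 -0.57335526  1.80354492  0.28779575  0.97456757
 -0.09239871]
stop ends [[471.06371759  71.65787834]
 [437.76394127 299.38852576]]
```

View pics/wrist5.png

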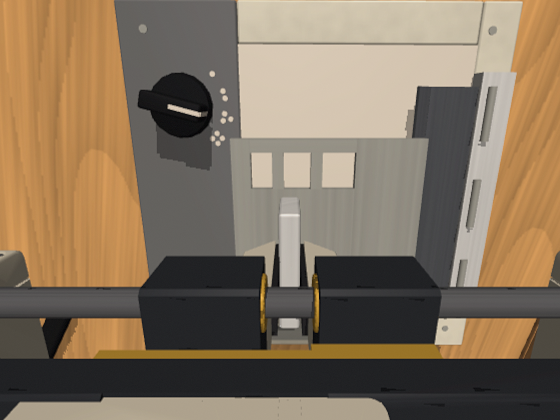

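View pics/scene5.png

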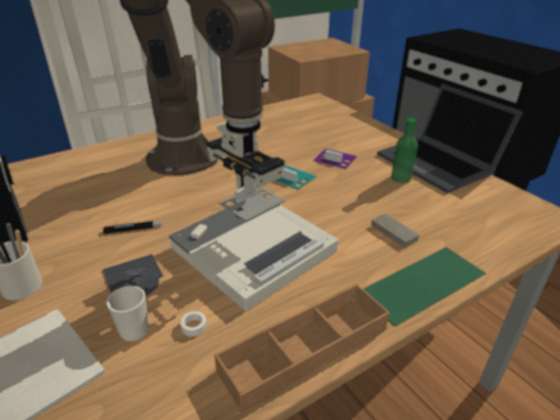

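Stencil held square: rear-left corner (231,139), front-left (428,139); leaf front line ahead at about u=417–427, stop bar left end at (480,73), matching the prediction (471,72 at its foot). The dial pointer (185,110) aims at the three dots (227,115). Lowering onto the glass just short of the lip.

Call:
{"name": "apply_moves", "arguments": {
  "targets": [1, 0, 0, 0.06, 0.006, 1, 0, 0, 0.08, 0, 1, 0, 0, 0.06, 0, 1, 0, 0, 0.03, 0, 1, 0, 0, 0.013, 0, 1, 0, 0, 0, 0, 1, 0, 0, 0, 0]
}}

```text
clock: 14.75
position: [0.5489, -0.0526, 0.0639]
ee_rot: [2.026, 2.4, 0.001]
force: [-0.2, 0.3, -2.7]
width: 0.104
```

Run:
```python
from h import *
st=arm.observe(); 
for n in ("wrist","scene"):
  im=eyes.get_image(n); cv2.imwrite(f"pics/{n}6.png",im[:,:,::-1])
  if n=="scene": crop(im,170,170,180,130,4,"pics/scene6c.png")
print(st["position"],tool(st)[1],st["force"],st["ft_torque"],st["width"]*92)
```

```text
[ 0.54887046 -0.05257928  0.06393127] 1.7395246078034916 [-0.24396672  0.27789855 -2.6902374 ] [-0.0333951   0.0155686  -0.02336002] 9.56175936030676
```

View pics/wrist6.png

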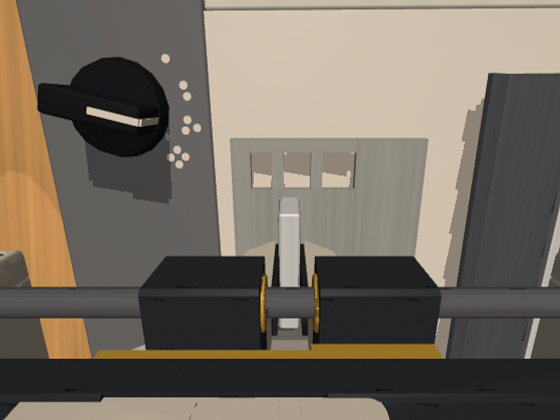

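View pics/scene6c.png

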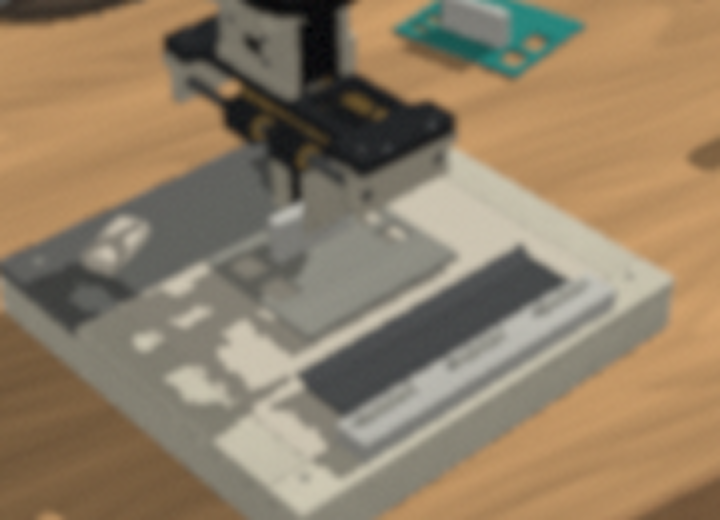

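The stencil hovers just over the glass, its edge short of the lip (wrist: edge at u≈425, lip at u≈480). I'll lower to contact.

Call:
{"name": "apply_moves", "arguments": {
  "targets": [1, 0, 0, 0.005, 0, 1, 0, 0, 0.004, 0, 1, 0, 0, 0, 0, 1, 0, 0, 0, 0]
}}

```text
clock: 15.35
position: [0.5482, -0.0526, 0.0595]
ee_rot: [-2.026, -2.401, 0.0]
force: [-0.7, -0.2, -2.5]
width: 0.106
```

Call:
{"name": "apply_moves", "arguments": {
  "targets": [1, 0, 0, 0.004, 0, 1, 0, 0, 0, 0, 1, 0, 0, 0, 0]
}}

```text
clock: 15.72
position: [0.5484, -0.0526, 0.0582]
ee_rot: [2.026, 2.4, 0.0]
force: [-2.0, 0.1, 4.6]
width: 0.107
```

Call:
{"name": "apply_moves", "arguments": {
  "targets": [1, 0, 0.005, 0, 0, 1, 0, 0.01, 0, 0, 1, 0, 0.01, 0, 0, 1, 0, 0.01, 0, 0, 1, 0, 0.01, 0, 0, 1, 0, 0.01, 0, 0, 1, 0, 0.01, 0, 0, 1, 0, 0.005, 0, 0, 1, 0, 0, 0, 0]
}}

```text
clock: 16.85
position: [0.5742, -0.0485, 0.0582]
ee_rot: [-2.026, -2.399, 0.005]
force: [-9.3, -1.7, 13.3]
width: 0.105
```

Run:
```python
from h import *
st=arm.observe(); 
for n in ("wrist","scene"):
  im=eyes.get_image(n); cv2.imwrite(f"pics/{n}7.png",im[:,:,::-1])
  if n=="scene": crop(im,170,170,180,130,4,"pics/scene7c.png")
print(st["position"],tool(st)[1],st["force"],st["ft_torque"],st["width"]*92)
```

```text
[ 0.57421797 -0.04847429  0.05821507] 1.7393054655457483 [-9.25319099 -1.67913636 13.28697593] [-0.34314388  1.73708048  0.00297046] 9.61942417387745
```

View pics/wrist7.png

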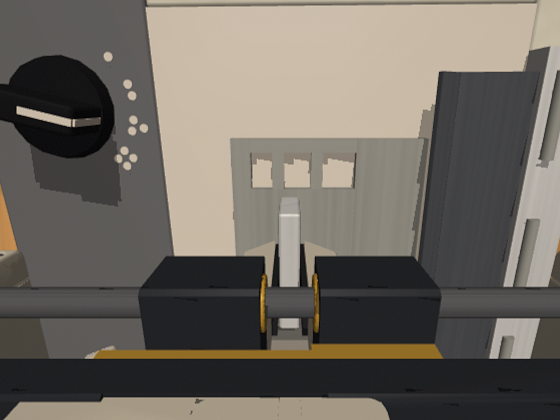

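View pics/scene7c.png

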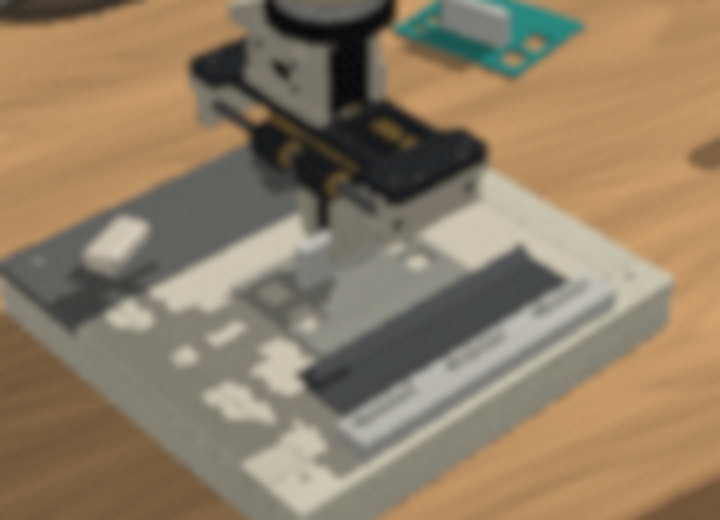

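Flat on the glass with edge about at the lip, leaf down; drag 9 N at 13 N push looks like friction. I'll ease the push slightly and go on.

Call:
{"name": "apply_moves", "arguments": {
  "targets": [1, 0, 0, -0.001, 0, 1, 0, 0.005, 0, 0, 1, 0, 0.008, 0, 0, 1, 0, 0.008, 0, 0, 1, 0, 0.008, 0, 0, 1, 0, 0, 0, 0]
}}

```text
clock: 17.7
position: [0.5882, -0.0457, 0.0583]
ee_rot: [2.026, 2.4, 0.002]
force: [0.2, -0.2, -1.2]
width: 0.101
```

Run:
```python
from h import *
st=arm.observe(); 
for n in ("wrist","scene"):
  im=eyes.get_image(n); cv2.imwrite(f"pics/{n}8.png",im[:,:,::-1])
  if n=="scene": crop(im,170,170,180,130,4,"pics/scene8c.png")
print(st["position"],tool(st)[1],st["force"],st["ft_torque"],st["width"]*92)
```

```text
[ 0.58815558 -0.04566418  0.05827303] 1.739689795017545 [ 0.18460595 -0.19447723 -1.17961129] [-0.00894532 -0.15958698 -0.00829929] 9.328163773272369
```

View pics/wrist8.png

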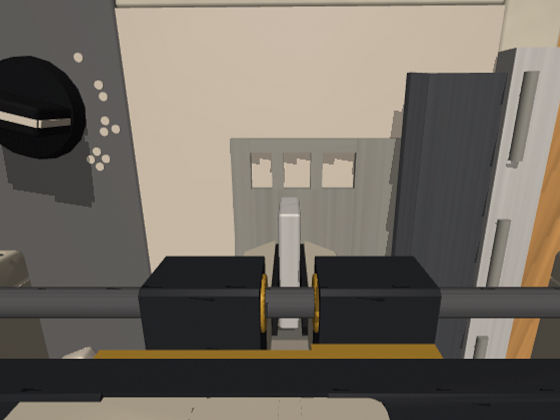

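View pics/scene8c.png

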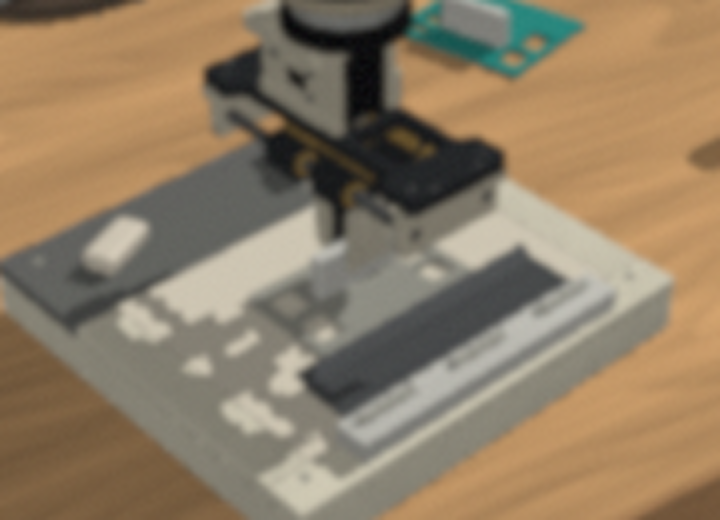

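Edge is now under the lip, leaf undisturbed; push is nearly nil, so I add a touch and continue.

Call:
{"name": "apply_moves", "arguments": {
  "targets": [1, 0, 0.004, 0.0005, 0, 1, 0, 0.009, 0, 0, 1, 0, 0.009, 0, 0, 1, 0, 0.009, 0, 0, 1, 0, 0.009, 0, 0, 1, 0, 0.009, 0, 0, 1, 0, 0.004, 0, 0, 1, 0, 0, 0, 0]
}}

```text
clock: 18.8
position: [0.608, -0.0425, 0.0582]
ee_rot: [-2.026, -2.401, 0.001]
force: [-4.2, -0.7, 5.9]
width: 0.106
```

Run:
```python
from h import *
st=arm.observe(); 
for n in ("wrist","scene"):
  im=eyes.get_image(n); cv2.imwrite(f"pics/{n}9.png",im[:,:,::-1])
  if n=="scene": crop(im,170,170,180,130,4,"pics/scene9c.png")
print(st["position"],tool(st)[1],st["force"],st["ft_torque"],st["width"]*92)
```

```text
[ 0.60803505 -0.04249853  0.05823411] 1.7394341947326977 [-4.23624667 -0.70838292  5.90124266] [-0.19934787  0.78259065  0.01260575] 9.775895490724038
```

View pics/wrist9.png

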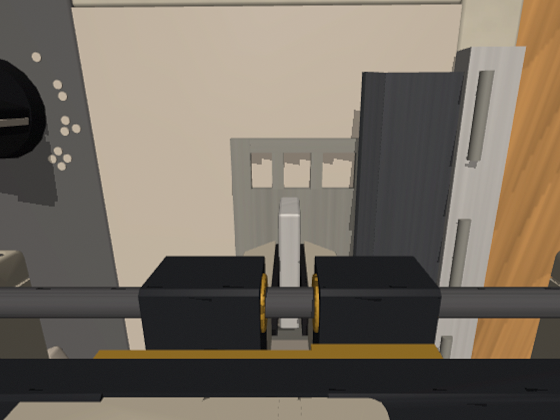

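View pics/scene9c.png

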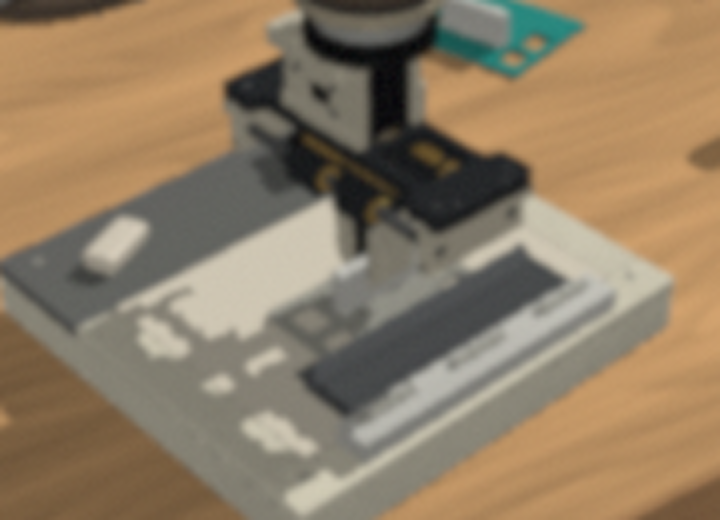

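Call:
{"name": "apply_moves", "arguments": {
  "targets": [1, 0, 0.004, 0, 0, 1, 0, 0.004, 0, 0, 1, 0, 0.004, 0, 0, 1, 0, 0, 0, 0]
}}

```text
clock: 19.4
position: [0.6128, -0.0417, 0.0583]
ee_rot: [-2.026, -2.401, 0.001]
force: [-3.0, -1.3, 5.8]
width: 0.105
```

Call:
{"name": "apply_moves", "arguments": {
  "targets": [1, 0, 0.004, 0, 0, 1, 0, 0.003, 0, 0, 1, 0, 0, 0, 0]
}}

```text
clock: 19.77
position: [0.6154, -0.0412, 0.0582]
ee_rot: [-2.026, -2.401, 0.001]
force: [-4.7, 0.2, 5.5]
width: 0.101
```

Call:
{"name": "apply_moves", "arguments": {
  "targets": [1, 0, 0.003, 0, 0, 1, 0, 0.002, 0, 0, 1, 0, 0, 0, 0]
}}

```text
clock: 20.15
position: [0.6173, -0.0409, 0.0583]
ee_rot: [-2.026, -2.4, 0.001]
force: [-4.9, -0.9, 5.6]
width: 0.105
```

Call:
{"name": "apply_moves", "arguments": {
  "targets": [1, 0, 0.003, 0, 0, 1, 0, 0.002, 0, 0, 1, 0, 0, 0, 0]
}}

```text
clock: 20.52
position: [0.6183, -0.0408, 0.0582]
ee_rot: [-2.026, -2.4, 0.004]
force: [-7.9, -1.8, 8.8]
width: 0.105
```

Call:
{"name": "apply_moves", "arguments": {
  "targets": [1, 0, 0.003, 0, 0, 1, 0, 0, 0, 0, 1, 0, 0, 0, 0]
}}

```text
clock: 20.9
position: [0.6183, -0.0408, 0.0582]
ee_rot: [-2.025, -2.399, 0.006]
force: [-12.8, -1.3, 14.3]
width: 0.101
```

Run:
```python
from h import *
st=arm.observe(); 
for n in ("wrist","scene"):
  im=eyes.get_image(n); cv2.imwrite(f"pics/{n}10.png",im[:,:,::-1])
  if n=="scene": crop(im,170,170,180,130,4,"pics/scene10c.png")
print(st["position"],tool(st)[1],st["ee_rot"],st["force"],st["ft_torque"],st["width"]*92)
```

```text
[ 0.61834089 -0.04077711  0.05821332] 1.7393725373787416 [-2.02487562 -2.39860441  0.0063576 ] [-12.77252478  -1.29730227  14.30431915] [-0.41226947  2.65339996  0.01792222] 9.332783507711762
```

View pics/wrist10.png

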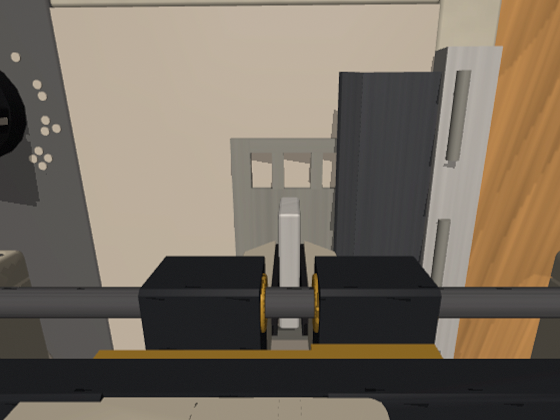

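View pics/scene10c.png

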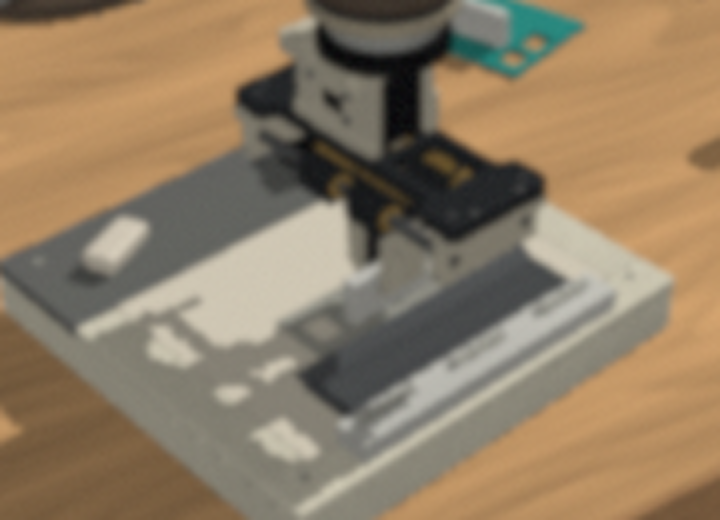

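Call:
{"name": "apply_moves", "arguments": {
  "targets": [1, 0, -0.002, 0, 0, 1, 0, 0, 0, 0, 1, 0, 0, 0, 0]
}}

```text
clock: 21.38
position: [0.6184, -0.0408, 0.0583]
ee_rot: [-2.025, -2.399, 0.004]
force: [-9.6, -1.3, 11.6]
width: 0.106
```

Run:
```python
from h import *
st=arm.observe(); im=eyes.get_image("wrist"); cv2.imwrite("pics/w11.png",im[:,:,::-1]); np.save("st11.npy",st,allow_pickle=True)
crop(im,20,0,180,140,4,"pics/w11a.png"); crop(im,200,40,320,230,2.4,"pics/w11b.png")
M,_=tool(st)
print(st["position"],"tilt",np.arccos(-M[2,2]),st["force"],st["ft_torque"],st["width"]*92)
```

```text
[ 0.61835897 -0.04078742  0.05825371] tilt 0.003269095113112424 [-9.63336725 -1.30355877 11.59955671] [-0.29587692  2.02705209  0.02898303] 9.71869511790225
```

View pics/w11a.png

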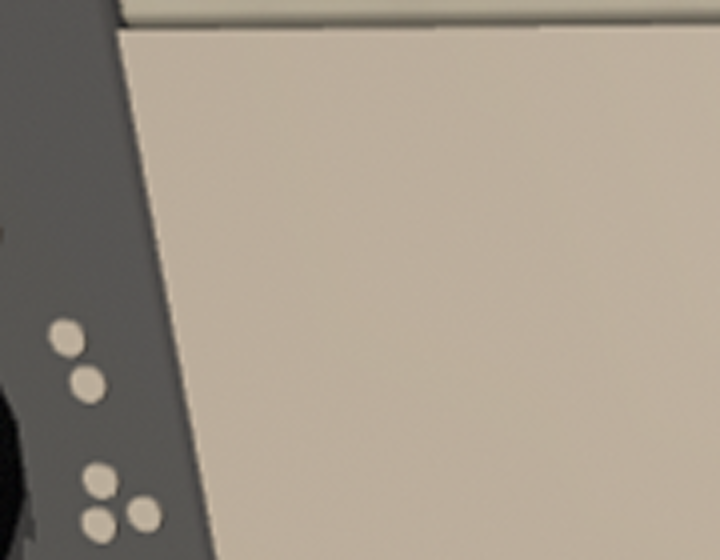

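View pics/w11b.png

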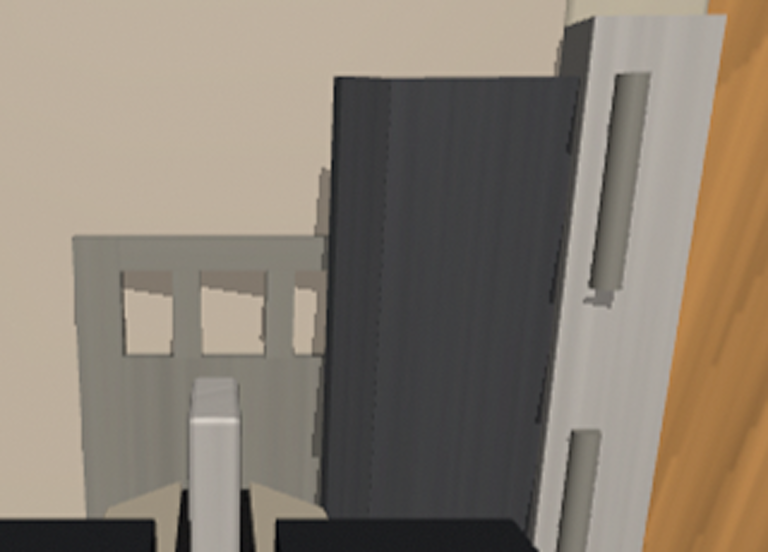

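Run:
```python
from h import *
st=np.load("st11.npy",allow_pickle=True).item(); c=cam("wrist",st)
def px(l,x0,y0,s): return (np.array(l)+.5)/s-.5+[x0,y0]
g=unproj(c,px([(118,28),(215,558)],20,0,4),.04)[:,:2]
v=(g[0]-g[1])/np.linalg.norm(g[0]-g[1]); n=np.array([v[1],-v[0]]); print("box yaw",np.arctan2(n[1],n[0]),"tool",tool(st)[1]-np.pi/2, g)
r=unproj(c,px([(74,236)],200,40,2.4),.044)[0,:2]
print("rear corner from strip (expect .081):",(r-g[0])@n,"y from glass edge (.12 box)",(r-g[0])@v)
lip=unproj(c,px([(335,78)],200,40,2.4),.055)[0,:2]; print("lip front x from strip (exp .135)",(lip-g[0])@n, (lip-g[0])@v)
foot=unproj(c,px([(557,78)],200,40,2.4),.04)[0,:2]; print("foot (exp .181)",(foot-g[0])@n,(foot-g[0])@v)
print("rib", (st["position"][:2]-g[0])@n, "exp .111")
```

```text
box yaw 0.17053471740078163 tool 0.16860361800927604 [[ 0.48845347  0.05808017]
 [ 0.49879214 -0.00195599]]
rear corner from strip (expect .081): 0.08213894369919657 y from glass edge (.12 box) -0.06008682562144954
lip front x from strip (exp .135) 0.13422111180881588 -0.030052838611940975
foot (exp .181) 0.18133584133196975 -0.028945036735127966
rib 0.11124236473199424 exp .111
```

The edge is at the stop: the rear corner is 82 mm from the strip (81 expected), and the lip is where it lies when down (134 mm; 135 expected). I'll trim the push towards 10 N and let it settle.

Call:
{"name": "apply_moves", "arguments": {
  "targets": [1, 0, 0, -0.0003, 0, 1, 0, 0, 0, 0, 1, 0, 0, 0, 0, 1, 0, 0, 0, 0, 1, 0, 0, 0, 0, 1, 0, 0, 0, 0]
}}

```text
clock: 22.18
position: [0.6184, -0.0408, 0.0582]
ee_rot: [-2.025, -2.399, 0.004]
force: [-9.3, -2.3, 10.3]
width: 0.104
```

Run:
```python
from h import *
im=eyes.get_image("top"); crop(im,130,120,320,180,2.4,"pics/top12.png")
st=arm.observe(); print(st["force"],abs(st["dq"]).max(),st["clock"])
```

```text
[-9.53300458 -1.02012525  9.59822751] 0.001822862193028782 22.225
```

View pics/top12.png

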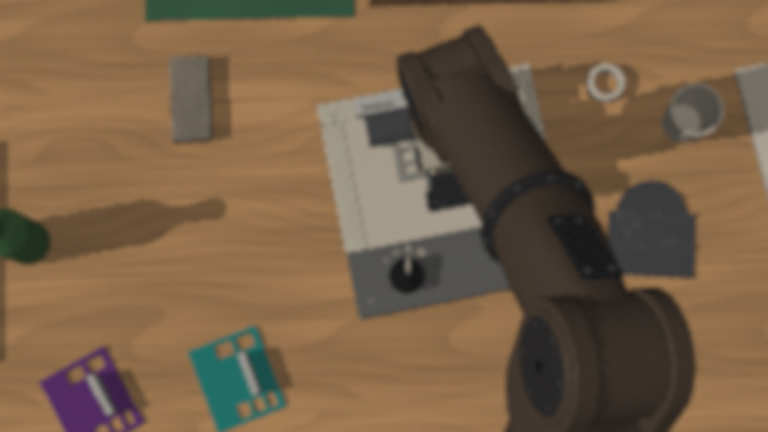

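The dial pointer (408,262) is still at the third mark, and the bottle, whetstone, tape, cup and scraper are where they were. The knife is out of this crop and the eraser is hidden by the arm. Handing in.

```bash
python3 -c "
from cell import arm
print(arm.sign_off())"
```

```text
the job is handed in; nothing more can be done
None
```

I turned the dial from the second to the third mark. I then took the grey steel stencil by its rib and slid its plain edge along the glass, under the leaf, until it met the stop. The job was handed in at about 22 s with the stencil still held and pressed down.

- **Dial:** the wrist pictures taken while moving and the last top view show the pointer at the three dots.
- **Stencil position:** its rear edge measured 82 mm from the control strip, against 81 mm expected, which puts the front edge at the stop within about 1 mm. It is roughly centred under the leaf.
- **Flatness:** the tool tilt was about 0.003 rad, and the stencil was square to the box within about 0.01 rad.
- **Leaf:** its lip appeared where it lies when down, at 134 mm against 135 mm expected. I judged this from pictures and had no direct reading of the leaf angle.
- **Push:** the wrist read 9.6 to 10.3 N downward and 9.5 N sideways towards the stop. Allowing for the stencil's weight, the push on the glass may be nearer 12 N.
- **Grip:** it was set to 45 N.
- **Other things:** the bottle, whetstone, tape, cup and scraper were unmoved in the last top view. The knife was outside that picture and the eraser was hidden by the arm. The eraser last looked unmoved in the scene view at the stop; the knife's last clear view was before the slide.

No check failed.

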